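Stand a culture dish on edge and roll it into its seat in the dish rack

TASK

A culture dish leans back on the two sloping rests of the dish rack: tip it up onto its edge in the groove, roll it along the groove until it drops into the vee seat between the tall tines, and then swing the keeper bar fully down over it. Do not let the dish fall off the rack, and leave the other dish, the stopper and the jar where they are.

Things in the scene. Friction and masses are not known exactly. Their poses are not given: they have to be found in the camera images.
- rack: Dish rack, an aluminium channel 255 mm long (y -130 to 125 mm) and 32 mm wide fixed to the bench. Origin on the bench under the groove's middle line; x across the groove, away from the robot at yaw 0; y along the groove from the sloping rests to the seat; z up. Two keeper posts, 114 mm high, stand at y = 112 mm. All heights here are above the bench.
- groove (a point): On the groove's floor midway between the rests: rack x 0, y -68, z 18 mm. The groove runs along y at x = 0, 22 mm wide between a front wall (-x side) 36 mm high and a rear wall (+x side) 24 mm high, both 5 mm thick. Its floor, at 18 mm height, is level from y = -130 to 20 mm.
- rest_tops (a point): Midway between the tops of the two sloping rests: rack x 44, y -68, z 62 mm. The rests are steel rods 6 mm thick at y = -90 and -46 mm, rising from the rear wall away from the robot, 40 degrees off vertical.
- seat (a point): Where the dish's middle is once settled in the vee seat: rack x 0, y 50, z 54 mm (dish top then at 100 mm). Axes as the rack's. The groove floor forms a vee 14 mm deep from y = 20 to 80 mm, its bottom at y = 50 mm. Four upright steel tines, 7 mm thick and 85 mm high, stand at y = 28 and 72 mm on both sides of the groove.
- dish: The culture dish to handle: closed, a disc 91 mm in diameter, 18 mm thick, about 50 g. Origin at the centre of its bottom face; z is the disc's axis, towards the lid. At the start its lower rim stands in the groove at rack y -78 to -58 mm and its bottom leans back (rack +x), 40 degrees off vertical, on the rests; its top rim is free, 88 mm high and 61 mm behind the groove's middle.
- dish_center (a point): The middle of the dish, 9 mm along z from dish's origin. On edge on the level floor it is 63.5 mm high. On edge the dish stands by itself on its flat 18 mm wide rim if less than about 10 degrees off vertical; tipped a little too far towards -x it is caught by the front wall.
- keeper_hinge (a point): The keeper's hinge pin: rack x 0, y 112, z 105 mm; its axis lies along the rack's x.
- keeper_tip (a point): On the middle line of the keeper bar, 85 mm from the hinge pin, 3 mm from the bar's end. The bar is steel, 12 mm wide and 6 mm thick.
- keeper (a joint): Angle of the keeper bar, rad: 0 = fully down on a firm stop, level over the seat, pointing to the rack's -y, 2 mm clear of a seated dish; grows as it swings up; 1.57 = straight up. Starts at 1.25 to 1.6. Friction (about 0.04 N m) holds it wherever it is left, so it must be pushed all the way down.
- flat_dish: Bystander: another such dish, lying flat on the bench in front of the rack; origin at the centre of its underside.
- stopper: Bystander: rubber stopper, 28 mm across, 24 mm high, in front of the rack; origin at the centre of its underside.
- jar: Bystander: white jar, 56 mm across, 85 mm high, behind the rack; origin at the centre of its underside.
Things that resemble listed ones, but are neither listed nor needed, are in the scene too. What is shaped like the dish but brown or red is not meant.

How it is judged:
By the outcome, as a careful person would: the job done as asked, in the order asked, and still so for the second after the job is handed in, with the robot touching nothing.
It also fails if it takes over 58 s, if anything falls off the work surface, if the arm or the gripper's body presses on something with over 40 N, if the wrist force passes 120 N, or if a joint passes its speed limit or range.

ROBOT

A 6-joint arm with a two-finger parallel gripper is mounted at the origin on a cart in front of the work surface, level with it; the furniture and walls round the work are solid. World frame = base frame: x ahead of the robot, y to its left, z up, the work surface at z = 0. Lengths are in m, angles in degrees, forces in N, time in s.
With the tool pointing down it reaches from about 0.35 to 0.875 m from the base axis. Payload 4.2 kg.
Tool frame: the origin (TCP) lies on the centre line of the jaws, within the pads' length; the fingertips stand 25 mm ahead of it and the grasp point (between the pads) lies 6 mm ahead of it (finger_overhang is the distance from the TCP to the fingertips, in m); z points along the fingers, y is the line along which they close (so a half turn about z gives the same grasp; the last joint's range is limited). The gripper opens to 87 mm and grips with 3 to 60 N. Pads are 19 mm wide; open, the fingers measure 117 mm over their backs; the gripper's body (75 mm by 190 mm) begins 51 mm behind the grasp point.
Start: joints at [90.848, 22.042, 0.453, 0, -68.411, -14.817], TCP at [0.151, 0.607, 0.248] pointing down, gripper open.
Joint ranges: [-179.83, 179.83], [-69.29, 118.12], [-61.27, 80.66], [-181.25, 117.63], [-171.15, -9.14], [-177.46, 177.46]. Speed limits (degrees/s): [159.86, 159.86, 180, 180, 180, 180].

INTERFACE

Orientations are given as a 3x3 rotation matrix whose columns are the frame's x, y, z axes.
In Python, from station import sense, capture, finish_job, spot_in, tip_of, finger_overhang gives the robot as it stands. The module is installed in compiled form; this text tells all that it offers.
- The arm moves only by the tool servo_tool, never from a script. Its arguments are lists of equal length, an entry for each row: "slide": the shift along the tool's x, y, z in m, a list of three; "spin": the turn about the tool's z in degrees; "grip": the closure, from 0 (fully open) to 1 (shut). A call has exactly 5 rows; each row is the pose to reach, as a shift and turn from the pose commanded when the call began, along the tool's axes at that moment; what a row does not reach only later rows make up. A row lasts 1/12 s, in which the tool goes at most 41.7 mm and 7.16 degrees, less where a joint would pass 70% of its speed; a pose out of reach is approached as far as the arm can. A call with a gripper value outside its range is refused whole. The fingers move at their own pace and stop on an object; the grip force is fixed at half the most. Time passes only in rows, so rows that repeat a pose let the fingers close, or fill a call up. It gives the time, the measured TCP pose, the force, the opening and the grip force at its end, in the units of the state.
- sense(): the state, without advancing time (a new reading comes with each control period).
- capture(name): name is "scene" or "top"; returns a dict with "pixels" (400x640x3 uint8, blue, green, red), "depth" (400x640 float32, m along the optical axis (not along the pixel's ray), 0 where there is no reading), "fx", "fy", "cx", "cy" (pixels), "R" (3x3) and "t" (3): a world point X has camera coordinates R X + t. Camera axes: x right, y down, z forward; pixel columns grow to the right and rows downward; lengths in m; the calibration is good to about 2 mm. A picture is of the moment at which its call begins.
- finish_job(): hands the job in; it is judged then, once.
Trained networks look in the newest picture that a camera, given by its name, has taken for a name from the list of things; names that differ only in an ending like _2 or _b are one class to them, and where a whole thing is asked for, a point or a joint stands for the part that bears it (a point fixed in the world has none). Each returns a list of dicts, best first, with "conf" (0 to 1); they miss things now and then, are a little off and sometimes report something else, mostly with a low value. They report only what shows in the picture. A call takes as long as a camera call. They do not tell look-alikes from the thing itself.
- spot_in(thing, camera): "point" ([x, y, z] in m, in world coordinates, good to about 4 mm: the middle of the surface that is visible of it).
- tip_of(thing, camera): "point" ([x, y, z] in m, in world coordinates, good to about 4 mm: a listed point, or the origin of a listed thing).
The state is a dict: "time_s": time; "joints": joint angles; "joint_velocities": joint speeds; "effort": joint torques, N m; "tcp_pos": TCP position; "ee_rot": TCP orientation; "wrist_force": force on the tool from outside, world axes, zero at the start; "moment": the same for the moment, N m; "gripper_width": opening from 0.0 (shut) to 1.0 (fully open); "gripper_force": force on a finger pad.
Only numpy, scipy, OpenCV 4.12 (cv2) and the standard library are available. Lean on these libraries where they do the work, as an engineer would, in place of code of your own. Each camera call takes 0.05 s, during which the arm holds its last target. There are 200 camera calls.

## Working session

There is one attempt and no reset: what is moved stays moved. The work goes in short steps, Python scripts to look and compute and a tool call to move; the robot and the scene stay as the last step left them, time stands still between calls to the robot, and variables do not carry over. Pictures are saved under pics/ and viewed, at most 10 in all, crops included, and the job is handed in when it is done.

Besides the shell and the picture viewer there is one more tool, called after "Call:" by a JSON object that holds its "op" and its "data", one argument or row to a line. servo_tool: Moves the arm, as the interface text tells. Its arguments: {"type":"object","properties":{"slide":{"type":"array"},"spin":{"type":"array"},"grip":{"type":"array"}},"required":["slide","spin","grip"]}

```bash
mkdir -p pics; cat > h.py <<'E'
from station import *
import numpy as np, cv2
def cam(n):
    c=capture(n); return c
def world(c,u,v,r=1):
    d=c["depth"][v-r:v+r+1,u-r:u+r+1]; d=np.median(d[d>0])
    return c["R"].T@(np.array([(u-c["cx"])/c["fx"]*d,(v-c["cy"])/c["fy"]*d,d])-c["t"])
def proj(c,X):
    p=c["R"]@np.array(X)+c["t"]; return p[0]/p[2]*c["fx"]+c["cx"],p[1]/p[2]*c["fy"]+c["cy"]
E
python3 - <<'E'
from h import *
np.set_printoptions(precision=4,suppress=True)
s=sense();print(s["time_s"],s["tcp_pos"],s["ee_rot"],finger_overhang)
for n in("scene","top"):
    c=cam(n);cv2.imwrite(f"pics/{n}0.png",c["pixels"]);np.savez(f"{n}0.npz",**c)
    print(n,-c["R"].T@c["t"])
    for t in("groove","rest_tops","seat","dish_center","keeper_hinge","keeper_tip","rack","dish","flat_dish","stopper","jar"):
        print(t,[(np.round(d["point"],4).tolist(),round(d["conf"],2)) for d in tip_of(t,n)[:3]])
E
```

```text
0.0 [0.1507 0.606  0.2465] [[ 0.9704 -0.2416 -0.0004]
 [-0.2416 -0.9704 -0.0021]
 [ 0.0001  0.0022 -1.    ]] 0.025
scene [0.1081 0.5049 0.5747]
groove [([0.535, -0.1053, 0.017], 0.56)]
rest_tops []
seat [([0.5041, 0.0124, 0.0526], 0.78)]
dish_center [([0.5561, -0.0991, 0.0589], 0.67), ([0.5043, 0.0147, 0.0514], 0.65), ([0.5853, -0.246, 0.0094], 0.58)]
keeper_hinge [([0.4853, 0.0696, 0.1037], 0.86)]
keeper_tip [([0.4937, 0.0538, 0.1887], 0.64)]
rack [([0.5171, -0.0388, -0.0012], 0.6)]
dish [([0.5857, -0.252, 0.0031], 0.89), ([0.7103, -0.1446, -0.0002], 0.77), ([0.5718, -0.0994, 0.051], 0.58)]
flat_dish [([0.4323, -0.1516, 0.0006], 0.74)]
stopper [([0.4153, -0.008, -0.0006], 0.51)]
jar []
top [ 0.3729 -0.0317  1.1097]
groove [([0.5327, -0.1031, 0.0185], 0.93)]
rest_tops [([0.5623, -0.1052, 0.0567], 0.23)]
seat [([0.5078, 0.0111, 0.051], 0.93), ([0.533, -0.1035, 0.0168], 0.26)]
dish_center [([0.559, -0.1055, 0.0576], 0.81), ([0.712, -0.147, 0.0083], 0.74)]
keeper_hinge [([0.4818, 0.0703, 0.1025], 0.74)]
keeper_tip [([0.4855, 0.0511, 0.189], 0.5)]
rack [([0.5178, -0.0422, 0.0036], 0.76)]
dish [([0.5881, -0.2507, 0.0], 0.87), ([0.567, -0.1008, 0.051], 0.79), ([0.7049, -0.1474, -0.0011], 0.78)]
flat_dish [([0.4326, -0.1495, 0.0017], 0.8), ([0.5146, -0.04, 0.0023], 0.58)]
stopper [([0.4138, -0.0056, -0.0018], 0.57)]
jar [([0.641, 0.0496, 0.0002], 0.71)]
```

View pics/scene0.png

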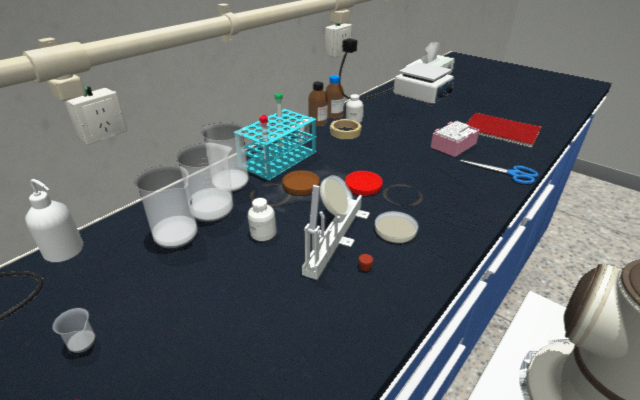

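View pics/top0.png

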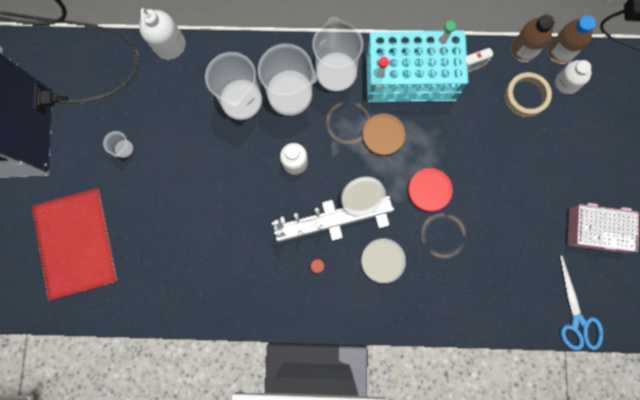

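The scene view shows the target dish leaning on the rack at about px (335,195). The keeper stands up near (315,205), the jar is at (262,220), the stopper at (365,263) and the flat dish at (397,227). In the top view the rack runs from (275,230) to (392,205) and the dish is at (362,195). Next I refine the rack pose from depth.

```bash
cat >> h.py <<'E'
def cloud(c):
    v,u=np.mgrid[0:400,0:640]; d=c["depth"]; m=d>0
    P=np.stack([(u-c["cx"])/c["fx"]*d,(v-c["cy"])/c["fy"]*d,d],-1)
    return (P-c["t"])@c["R"], m
def torack(P,o,yaw):
    c,s=np.cos(yaw),np.sin(yaw); q=P-np.array([o[0],o[1],0]); return q@np.array([[c,-s,0],[s,c,0],[0,0,1]])
E
python3 - <<'E'
from h import *
from scipy.optimize import least_squares
np.set_printoptions(precision=4,suppress=True)
# network fit
L=[((0,-68),(.535,-.1053)),((0,-68),(.5327,-.1031)),((0,50),(.5041,.0124)),((0,50),(.5078,.0111)),((0,112),(.4853,.0696)),((0,112),(.4818,.0703)),((0,0),(.5171,-.0388)),((0,0),(.5178,-.0422))]
A=np.array([a for a,_ in L])/1000;B=np.array([b for _,b in L])
f=lambda p:(np.c_[p[0]+A[:,0]*np.cos(p[2])-A[:,1]*np.sin(p[2]),p[1]+A[:,0]*np.sin(p[2])+A[:,1]*np.cos(p[2])]-B).ravel()
r=least_squares(f,[.517,-.04,.24]);print(r.x,np.degrees(r.x[2]),np.abs(r.fun).max())
o,yaw=r.x[:2],r.x[2]
for n in("top","scene"):
    c=dict(np.load(n+"0.npz"));P,m=cloud(c);Q=torack(P,o,yaw)
    print(n,c["fx"])
    near=m&(abs(Q[...,0])<.03)&(Q[...,1]>-.15)&(Q[...,1]<.14)
    w=near&(Q[...,2]>.03)&(Q[...,2]<.041)&(Q[...,0]<.0)
    q=Q[w]; print("front top",len(q),np.polyfit(q[:,1],q[:,0],1),np.percentile(q[:,0],[2,50,98]),np.percentile(q[:,1],[0,1,99,100]),np.median(q[:,2]))
    k=m&(abs(Q[...,0])<.03)&(Q[...,1]>.03)&(Q[...,1]<.13)&(Q[...,2]>.13)
    q=Q[k];print("keeper",len(q),np.median(q[:,0]),q[np.argsort(q[:,2])][[0,-1]],np.polyfit(q[:,2],q[:,1],1))
    d=m&(Q[...,0]>-.01)&(Q[...,0]<.08)&(abs(Q[...,1]+.068)<.06)&(Q[...,2]>.045)
    q=Q[d];print("dish",len(q),q.min(0),q.max(0),q.mean(0))
E
```

```text
[ 0.5166 -0.0384  0.2757] 15.794945741277054 0.004813177183216499
top 512.5942238800736
front top 413 [-0.0333 -0.0124] [-0.0173 -0.0133 -0.0008] [-0.1281 -0.125   0.1223  0.125 ] 0.03504646616206999
keeper 59 -0.00307177413159928 [[-0.0022  0.1103  0.131 ]
 [-0.0041  0.0953  0.1931]] [-0.2363  0.1408]
dish 1149 [ 0.0006 -0.1187  0.0451] [ 0.0597 -0.0253  0.0996] [ 0.0275 -0.071   0.0728]
scene 413.9560840274117
front top 363 [-0.0283 -0.0122] [-0.0169 -0.0138 -0.0016] [-0.1296 -0.125   0.1228  0.1243] 0.03682719694641714
keeper 237 -0.0015809970901546867 [[0.     0.1078 0.1301]
 [0.0014 0.0961 0.1942]] [-0.2015  0.1348]
dish 878 [ 0.001  -0.1202  0.0451] [ 0.0588 -0.0243  0.1018] [ 0.0264 -0.0647  0.0717]
```

```bash
python3 - <<'E'
from h import *
np.set_printoptions(precision=4,suppress=True)
o,yaw=np.array([.5166,-.0384]),.2757
for n in("top","scene"):
    c=dict(np.load(n+"0.npz"));P,m=cloud(c);Q=torack(P,o,yaw)
    w=m&(Q[...,2]>.031)&(Q[...,2]<.041)&(Q[...,0]<-.006)&(Q[...,0]>-.025)&(Q[...,1]>-.15)&(Q[...,1]<.14)
    q=Q[w]
    yb=np.arange(-.12,.12,.03)
    print(n,"x med/bin",[round(float(np.median(q[(q[:,1]>a)&(q[:,1]<a+.03),0]))*1e3,1) for a in yb])
    r=m&(Q[...,2]>.015)&(Q[...,2]<.041)&(abs(Q[...,0])<.03)&(Q[...,1]>-.15)&(Q[...,1]<.14)
    print("y ends",Q[r][:,1].min(),Q[r][:,1].max())
    # dish top rim edge & lid plane
    d=m&(Q[...,0]>-.01)&(Q[...,0]<.08)&(abs(Q[...,1]+.068)<.04)&(Q[...,2]>.05)
    q=Q[d];q=q[np.abs(q[:,1]+.068)<.012]
    print(np.polyfit(q[:,2],q[:,0],1)); t=q[np.argsort(q[:,2])][-4:];print(t)
E
```

```text
top x med/bin [-13.2, -11.9, -13.5, -14.4, -14.7, -14.9, -15.3, -15.1]
y ends -0.12907695349809123 0.12559297183451354
[ 0.9365 -0.0411]
[[ 0.0476 -0.0699  0.099 ]
 [ 0.048  -0.0679  0.0994]
 [ 0.0535 -0.0715  0.0994]
 [ 0.05   -0.0768  0.0996]]
scene x med/bin [-13.0, -12.1, -13.7, -14.3, -14.8, -14.9, -15.7, -14.9]
y ends -0.13111328111523643 0.12541597070673643
[ 0.8835 -0.0385]
[[ 0.0472 -0.0603  0.1007]
 [ 0.0502 -0.0673  0.1009]
 [ 0.0495 -0.0766  0.101 ]
 [ 0.0493 -0.0707  0.1018]]
```

Call:
{"op": "servo_tool", "data": {
  "slide": [
    [0.0285,0.028,-0.005],
    [0.057,0.056,-0.01],
    [0.0855,0.084,-0.015],
    [0.114,0.112,-0.015],
    [0.1426,0.1402,-0.015]
  ],
  "spin": [0,0,0,0,0],
  "grip": [0,0,0,0,0]
}}

```text
time_s: 1.62
tcp_pos: [0.256, 0.4345, 0.263]
ee_rot: [[0.971, -0.241, 0.0], [-0.241, -0.971, 0.001], [0.0, -0.001, -1.0]]
wrist_force: [0.6, 0.6, 0.5]
gripper_width: 1.001
gripper_force: 0.0
```

Call:
{"op": "servo_tool", "data": {
  "slide": [
    [0.0285,0.028,0],
    [0.057,0.056,0],
    [0.0855,0.084,0],
    [0.114,0.112,0],
    [0.1426,0.1402,0]
  ],
  "spin": [0,0,0,0,0],
  "grip": [0,0,0,0,0]
}}

```text
time_s: 2.03
tcp_pos: [0.3605, 0.2638, 0.263]
ee_rot: [[0.971, -0.241, 0.001], [-0.241, -0.971, 0.001], [0.0, -0.001, -1.0]]
wrist_force: [0.4, 1.0, 0.1]
gripper_width: 1.001
gripper_force: 0.0
```

Call:
{"op": "servo_tool", "data": {
  "slide": [
    [0.0285,0.028,0],
    [0.057,0.056,0],
    [0.0855,0.084,0],
    [0.114,0.112,0],
    [0.1426,0.1402,0]
  ],
  "spin": [0,0,0,0,0],
  "grip": [0,0,0,0,0]
}}

```text
time_s: 2.45
tcp_pos: [0.4651, 0.0932, 0.263]
ee_rot: [[0.971, -0.241, 0.001], [-0.241, -0.971, 0.001], [0.001, -0.001, -1.0]]
wrist_force: [0.8, 0.7, 0.2]
gripper_width: 0.995
gripper_force: 0.0
```

Call:
{"op": "servo_tool", "data": {
  "slide": [
    [0.0285,0.028,0],
    [0.057,0.056,0],
    [0.0855,0.084,0],
    [0.114,0.112,0],
    [0.1426,0.1402,0]
  ],
  "spin": [0,7,14,21,28],
  "grip": [0,0,0,0,0]
}}

```text
time_s: 2.87
tcp_pos: [0.5697, -0.0774, 0.2627]
ee_rot: [[0.739, -0.673, 0.001], [-0.673, -0.739, 0.0], [0.0, -0.0, -1.0]]
wrist_force: [0.8, 0.9, -0.5]
gripper_width: 1.0
gripper_force: 0.0
```

Call:
{"op": "servo_tool", "data": {
  "slide": [
    [0.004,0.001,0.022],
    [0.008,0.002,0.044],
    [0.012,0.003,0.066],
    [0.016,0.004,0.09],
    [0.016,0.004,0.113]
  ],
  "spin": [6.3,12.6,18.9,25,31.3],
  "grip": [0,0,0,0,0]
}}

```text
time_s: 3.28
tcp_pos: [0.5785, -0.0898, 0.1485]
ee_rot: [[0.282, -0.959, 0.001], [-0.959, -0.282, -0.0], [0.0, -0.001, -1.0]]
wrist_force: [-0.0, 0.8, 0.2]
gripper_width: 1.002
gripper_force: 0.0
```

```bash
cat >> h.py <<'E'
O=np.array([.5161,-.0385]);Y=.287
def st():
    s=sense();p=torack(np.array(s["tcp_pos"])[None],O,Y)[0]*1e3
    R=np.array(s["ee_rot"]);print("t",round(s["time_s"],2),"rack mm",p.round(1),"tool x ang vs -ey",round(np.degrees(np.arctan2(R[1,0],R[0,0]))+73.56,2),"w",round(s["gripper_width"]*87,1),"F",np.round(s["wrist_force"],1),"j6",round(s["joints"][5],1))
E
python3 -c "
from h import *
st()"
```

```text
t 3.28 rack mm [ 45.4 -66.9 148.5] tool x ang vs -ey -0.07 w 87.2 F [-0.   0.8  0.2] j6 9.3
```

Call:
{"op": "servo_tool", "data": {
  "slide": [
    [0.002,0,0.02],
    [0.004,0,0.04],
    [0.004,0,0.051],
    [0.004,0.01,0.051],
    [0.004,0.02,0.051]
  ],
  "spin": [0,0,0,0,0],
  "grip": [0,0,0,0,0]
}}

```text
time_s: 3.7
tcp_pos: [0.5598, -0.0988, 0.0984]
ee_rot: [[0.288, -0.958, -0.001], [-0.958, -0.288, -0.0], [0.0, 0.001, -1.0]]
wrist_force: [0.2, -0.6, 0.1]
gripper_width: 0.999
gripper_force: 0.0
```

Call:
{"op": "servo_tool", "data": {
  "slide": [
    [0,0.008,0],
    [0,0.015,0],
    [0,0.02,0],
    [0,0.023,0],
    [0,0.0255,0]
  ],
  "spin": [0,0,0,0,0],
  "grip": [0,0,0,0,0.03]
}}

```text
time_s: 4.12
tcp_pos: [0.5357, -0.1061, 0.0994]
ee_rot: [[0.288, -0.958, 0.002], [-0.958, -0.288, 0.0], [0.0, -0.002, -1.0]]
wrist_force: [0.4, -0.3, -0.0]
gripper_width: 0.987
gripper_force: 0.1
```

Call:
{"op": "servo_tool", "data": {
  "slide": [
    [0,0,0],
    [0,0,0],
    [0,0,0],
    [0,0,0],
    [0,0,0]
  ],
  "spin": [0,0,0,0,0],
  "grip": [0.07,0.11,0.15,0.19,0.23]
}}

```text
time_s: 4.53
tcp_pos: [0.536, -0.1059, 0.0984]
ee_rot: [[0.288, -0.958, -0.0], [-0.958, -0.288, -0.0], [0.0, 0.0, -1.0]]
wrist_force: [0.6, -0.0, -0.5]
gripper_width: 0.806
gripper_force: 0.0
```

```bash
python3 - <<'E'
from h import *
st();c=cam("scene");cv2.imwrite("pics/s1.png",cv2.resize(c["pixels"][120:300,230:450],None,fx=3,fy=3))
E
```

```text
t 4.53 rack mm [ -0.  -70.3  98.4] tool x ang vs -ey 0.3 w 70.1 F [ 0.6 -0.  -0.5] j6 10.9
```

View pics/s1.png

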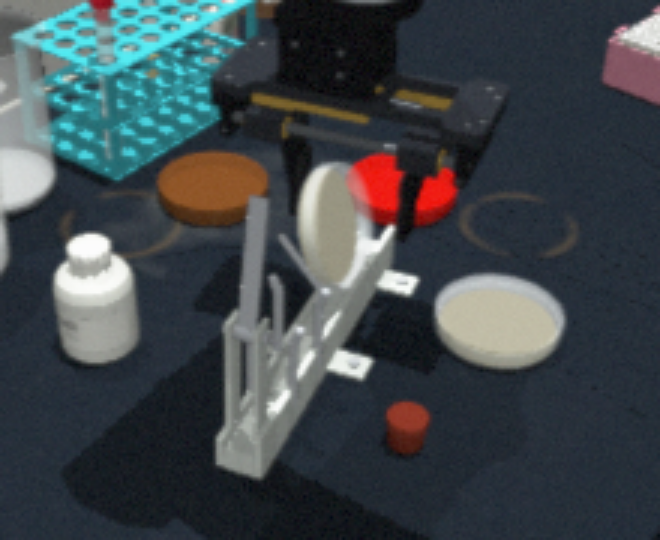

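The dish is tipping up at about crop px (335,225), with the fingers on either side of it at (298,190) and (405,200). I'll keep closing slowly.

Call:
{"op": "servo_tool", "data": {
  "slide": [
    [0,0,0],
    [0,0,0],
    [0,0,0],
    [0,0,0],
    [0,0,0]
  ],
  "spin": [0,0,0,0,0],
  "grip": [0.27,0.31,0.35,0.39,0.43]
}}

```text
time_s: 5.0
tcp_pos: [0.5358, -0.106, 0.0985]
ee_rot: [[0.288, -0.958, -0.0], [-0.958, -0.288, -0.0], [0.0, 0.0, -1.0]]
wrist_force: [-0.1, 0.9, 0.6]
gripper_width: 0.612
gripper_force: 0.0
```

Call:
{"op": "servo_tool", "data": {
  "slide": [
    [0,0,0],
    [0,0,0],
    [0,0,0],
    [0,0,0],
    [0,0,0]
  ],
  "spin": [0,0,0,0,0],
  "grip": [0.46,0.49,0.52,0.55,0.58]
}}

```text
time_s: 5.42
tcp_pos: [0.5358, -0.106, 0.0985]
ee_rot: [[0.288, -0.958, -0.0], [-0.958, -0.288, 0.0], [-0.0, 0.0, -1.0]]
wrist_force: [0.6, -0.4, 0.4]
gripper_width: 0.448
gripper_force: 0.0
```

Call:
{"op": "servo_tool", "data": {
  "slide": [
    [0,0,0],
    [0,0,0],
    [0,0,0],
    [0,0,0],
    [0,0,0]
  ],
  "spin": [0,0,0,0,0],
  "grip": [0.61,0.64,0.67,0.7,0.72]
}}

```text
time_s: 5.83
tcp_pos: [0.5358, -0.106, 0.0986]
ee_rot: [[0.288, -0.958, 0.0], [-0.958, -0.288, -0.0], [0.0, -0.0, -1.0]]
wrist_force: [-0.4, 0.2, 0.5]
gripper_width: 0.299
gripper_force: 0.0
```

```bash
python3 - <<'E'
from h import *
st();c=cam("scene");cv2.imwrite("pics/s2.png",cv2.resize(c["pixels"][140:280,260:420],None,fx=4,fy=4))
E
```

```text
t 5.83 rack mm [ -0.2 -70.3  98.6] tool x ang vs -ey 0.29 w 26.0 F [-0.4  0.2  0.5] j6 10.9
```

View pics/s2.png

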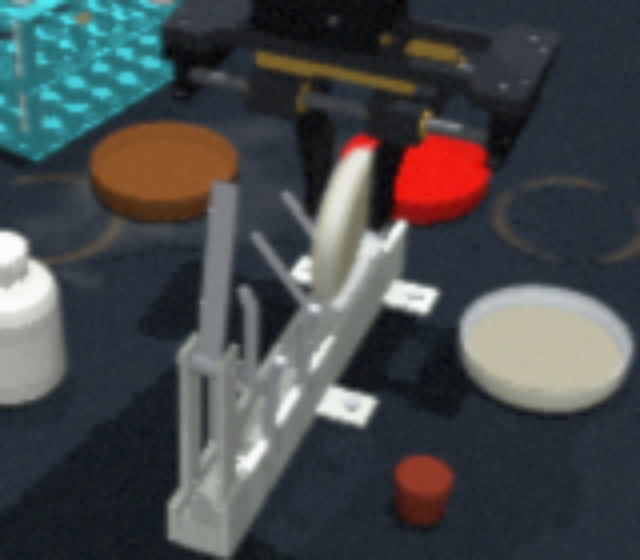

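Call:
{"op": "servo_tool", "data": {
  "slide": [
    [0,0,0],
    [0,0,0],
    [0,0,0],
    [0,0,0],
    [0,0,0]
  ],
  "spin": [0,0,0,0,0],
  "grip": [0.74,0.76,0.775,0.785,0.785]
}}

```text
time_s: 6.3
tcp_pos: [0.5358, -0.106, 0.0986]
ee_rot: [[0.288, -0.958, -0.0], [-0.958, -0.288, -0.0], [0.0, 0.0, -1.0]]
wrist_force: [-0.2, -0.4, 1.1]
gripper_width: 0.222
gripper_force: 0.0
```

Call:
{"op": "servo_tool", "data": {
  "slide": [
    [0,0,0],
    [0,0,0],
    [0,0,0],
    [0,0,0],
    [0,0,0]
  ],
  "spin": [0,0,0,0,0],
  "grip": [0.785,0.785,0.785,0.77,0.755]
}}

```text
time_s: 6.72
tcp_pos: [0.5358, -0.106, 0.0985]
ee_rot: [[0.288, -0.958, -0.0], [-0.958, -0.288, -0.0], [0.0, 0.0, -1.0]]
wrist_force: [0.2, -1.0, -0.5]
gripper_width: 0.235
gripper_force: 0.0
```

```bash
python3 - <<'E'
from h import *
st()
for n in("scene","top"):
    c=cam(n);P,m=cloud(c);Q=torack(P,O,Y)
    d=m&(abs(Q[...,0])<.03)&(abs(Q[...,1]+.068)<.06)&(Q[...,2]>.045)&(Q[...,2]<.115)&(c["pixels"].min(-1)>90)
    q=Q[d]*1e3;print(n,len(q),np.percentile(q,[1,50,99],axis=0).round(1))
E
```

```text
t 6.72 rack mm [ -0.2 -70.3  98.5] tool x ang vs -ey 0.29 w 20.4 F [ 0.2 -1.  -0.5] j6 10.9
scene 427 [[-10.2 -95.9  46.5]
 [ -4.7 -43.4  82.2]
 [ 28.7 -27.1 112.3]]
top 87 [[-10.9 -43.3  48.4]
 [ -3.8 -33.6  84.9]
 [  6.7 -25.6  99.9]]
```

Call:
{"op": "servo_tool", "data": {
  "slide": [
    [0,0,0],
    [0,0,0],
    [0,0,0],
    [0,0,0],
    [0,0,0]
  ],
  "spin": [0,0,0,0,0],
  "grip": [0.74,0.72,0.69,0.65,0.6]
}}

```text
time_s: 7.23
tcp_pos: [0.5358, -0.106, 0.0986]
ee_rot: [[0.288, -0.958, -0.0], [-0.958, -0.288, -0.0], [0.0, 0.0, -1.0]]
wrist_force: [0.2, 0.4, -0.1]
gripper_width: 0.359
gripper_force: 0.0
```

Call:
{"op": "servo_tool", "data": {
  "slide": [
    [0,0,0],
    [0,0,0],
    [0,0,0],
    [0,0,0],
    [0,0,0]
  ],
  "spin": [0,0,0,0,0],
  "grip": [0.55,0.5,0.5,0.5,0.5]
}}

```text
time_s: 7.65
tcp_pos: [0.5358, -0.106, 0.0986]
ee_rot: [[0.288, -0.958, -0.0], [-0.958, -0.288, 0.0], [-0.0, -0.0, -1.0]]
wrist_force: [0.9, -0.5, 0.3]
gripper_width: 0.493
gripper_force: 0.0
```

```bash
python3 - <<'E'
from h import *
st();c=cam("scene");cv2.imwrite("pics/s3.png",cv2.resize(c["pixels"][140:280,260:420],None,fx=4,fy=4))
P,m=cloud(c);Q=torack(P,O,Y)
d=m&(abs(Q[...,0])<.03)&(abs(Q[...,1]+.068)<.06)&(Q[...,2]>.1)&(Q[...,2]<.115)&(c["pixels"].min(-1)>90)
q=Q[d]*1e3;print(len(q),np.percentile(q,[1,50,99],axis=0).round(1))
E
```

```text
t 7.65 rack mm [ -0.2 -70.3  98.6] tool x ang vs -ey 0.29 w 42.9 F [ 0.9 -0.5  0.3] j6 10.9
139 [[-10.  -88.7 100.1]
 [ -3.3 -60.9 107.6]
 [  7.7 -43.4 113.1]]
```

View pics/s3.png

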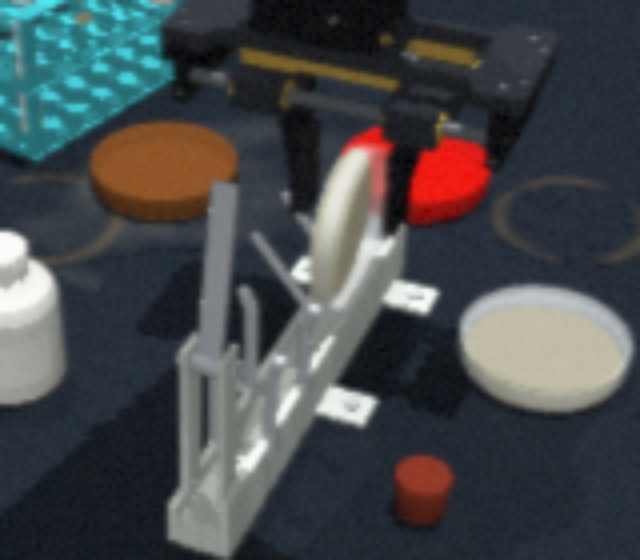

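The dish stands upright on its own at crop px (345,225). Next I move the fingers in behind it, close and lower them.

Call:
{"op": "servo_tool", "data": {
  "slide": [
    [0.01,0,0],
    [0.025,0,0],
    [0.04,0,0],
    [0.055,0,0],
    [0.067,0,0]
  ],
  "spin": [0,0,0,0,0],
  "grip": [0.5,0.5,0.5,0.5,0.5]
}}

```text
time_s: 8.12
tcp_pos: [0.5555, -0.1717, 0.0985]
ee_rot: [[0.287, -0.958, 0.0], [-0.958, -0.287, -0.0], [0.0, -0.0, -1.0]]
wrist_force: [0.5, -0.4, 0.1]
gripper_width: 0.5
gripper_force: 0.0
```

Call:
{"op": "servo_tool", "data": {
  "slide": [
    [0,0,0],
    [0,0,0.006],
    [0,0,0.012],
    [0,0,0.018],
    [0,0,0.024]
  ],
  "spin": [0,0,0,0,0],
  "grip": [0.6,0.7,0.8,0.9,1.0]
}}

```text
time_s: 8.53
tcp_pos: [0.5546, -0.1697, 0.0736]
ee_rot: [[0.289, -0.957, -0.001], [-0.957, -0.289, 0.0], [-0.0, 0.001, -1.0]]
wrist_force: [0.9, -0.9, -0.5]
gripper_width: 0.203
gripper_force: 0.0
```

Call:
{"op": "servo_tool", "data": {
  "slide": [
    [-0.003,0,0],
    [-0.006,0,0],
    [-0.009,0,0],
    [-0.012,0,0],
    [-0.015,0,0]
  ],
  "spin": [0,0,0,0,0],
  "grip": [1,1,1,1,1]
}}

```text
time_s: 8.95
tcp_pos: [0.5509, -0.1553, 0.0749]
ee_rot: [[0.288, -0.958, 0.001], [-0.958, -0.288, -0.0], [0.0, -0.001, -1.0]]
wrist_force: [-0.1, -0.4, 0.6]
gripper_width: 0.005
gripper_force: 0.0
```

Call:
{"op": "servo_tool", "data": {
  "slide": [
    [-0.003,0,0],
    [-0.006,0,0],
    [-0.009,0,0],
    [-0.012,0,0],
    [-0.015,0,0]
  ],
  "spin": [0,0,0,0,0],
  "grip": [1,1,1,1,1]
}}

```text
time_s: 9.37
tcp_pos: [0.5464, -0.1412, 0.0746]
ee_rot: [[0.288, -0.958, 0.0], [-0.958, -0.288, -0.0], [0.0, -0.0, -1.0]]
wrist_force: [-0.7, 0.7, -0.7]
gripper_width: 0.006
gripper_force: 0.0
```

```bash
cat >> h.py <<'E'
def dish():
    st()
    c=cam("scene");P,m=cloud(c);Q=torack(P,O,Y)*1e3
    d=m&(abs(Q[...,0])<40)&(Q[...,1]>-120)&(Q[...,1]<105)&(Q[...,2]>92)&(Q[...,2]<118)&(c["pixels"].min(-1)>80)
    q=Q[d];print(len(q),np.percentile(q,[1,50,99],axis=0).round(1) if len(q) else "")
    print([(torack(np.array(t["point"])[None],O,Y)[0].round(4).tolist(),round(t["conf"],2)) for t in tip_of("dish_center","scene")])
    return c
E
python3 -c "
from h import *
dish()"
```

```text
t 9.37 rack mm [  -0.  -107.    74.6] tool x ang vs -ey 0.29 w 0.5 F [-0.7  0.7 -0.7] j6 14.8
231 [[-10.4 -75.7  92.6]
 [ -4.6 -35.  104.4]
 [  7.8 104.5 113.3]]
[([0.1527, -0.1552, 0.008], 0.96), ([-0.0032, -0.0479, 0.0655], 0.64), ([0.0108, -0.218, 0.0078], 0.59)]
```

Call:
{"op": "servo_tool", "data": {
  "slide": [
    [-0.004,0,0],
    [-0.008,0,0],
    [-0.012,0,0],
    [-0.016,0,0],
    [-0.02,0,0]
  ],
  "spin": [0,0,0,0,0],
  "grip": [1,1,1,1,1]
}}

```text
time_s: 9.88
tcp_pos: [0.5406, -0.1218, 0.0745]
ee_rot: [[0.288, -0.958, -0.0], [-0.958, -0.288, 0.0], [-0.0, 0.0, -1.0]]
wrist_force: [-0.4, 0.5, -0.4]
gripper_width: 0.002
gripper_force: 0.0
```

Call:
{"op": "servo_tool", "data": {
  "slide": [
    [-0.004,0,0],
    [-0.008,0,0],
    [-0.012,0,0],
    [-0.016,0,0],
    [-0.02,0,0]
  ],
  "spin": [0,0,0,0,0],
  "grip": [1,1,1,1,1]
}}

```text
time_s: 10.3
tcp_pos: [0.5348, -0.1027, 0.0746]
ee_rot: [[0.288, -0.958, 0.0], [-0.958, -0.288, 0.0], [0.0, -0.0, -1.0]]
wrist_force: [-0.0, -0.5, 0.0]
gripper_width: 0.006
gripper_force: 0.0
```

```bash
python3 -c "
from h import *
c=dish();cv2.imwrite('pics/s4.png',cv2.resize(c['pixels'][140:280,260:420],None,fx=4,fy=4))"
```

```text
t 10.3 rack mm [ -0.2 -66.9  74.6] tool x ang vs -ey 0.29 w 0.5 F [-0.  -0.5  0. ] j6 10.5
251 [[-10.4 -37.9  92.3]
 [ -5.    4.1 104.8]
 [  7.4 103.8 113.8]]
[([-0.0037, -0.0073, 0.0633], 0.83), ([0.1533, -0.1583, 0.0053], 0.72), ([0.0098, -0.2179, 0.0109], 0.7)]
```

View pics/s4.png

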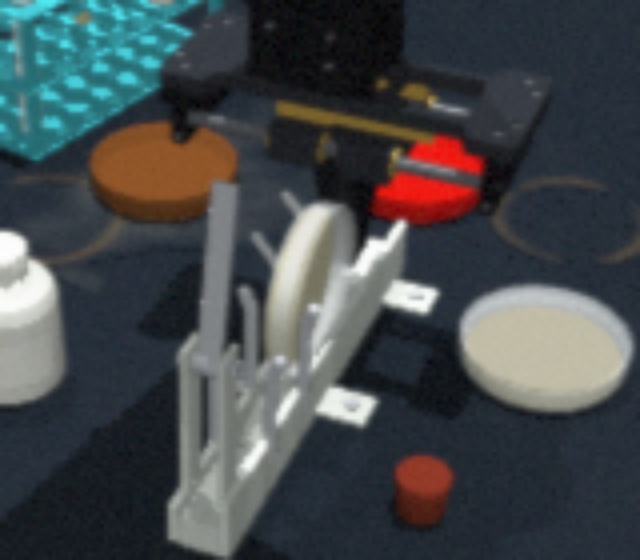

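The dish is still upright at crop px (305,285) and is about to pass between the first tines. I'll keep pushing.

Call:
{"op": "servo_tool", "data": {
  "slide": [
    [-0.004,0,0],
    [-0.008,0,0],
    [-0.012,0,0],
    [-0.016,0,0],
    [-0.02,0,0]
  ],
  "spin": [0,0,0,0,0],
  "grip": [1,1,1,1,1]
}}

```text
time_s: 10.82
tcp_pos: [0.529, -0.0836, 0.0745]
ee_rot: [[0.288, -0.958, -0.0], [-0.958, -0.288, 0.0], [-0.0, 0.0, -1.0]]
wrist_force: [-0.8, -0.1, 0.1]
gripper_width: 0.007
gripper_force: 0.1
```

Call:
{"op": "servo_tool", "data": {
  "slide": [
    [-0.003,0,0],
    [-0.006,0,0],
    [-0.009,0,0],
    [-0.012,0,0],
    [-0.015,0,0]
  ],
  "spin": [0,0,0,0,0],
  "grip": [1,1,1,1,1]
}}

```text
time_s: 11.23
tcp_pos: [0.5248, -0.0694, 0.0746]
ee_rot: [[0.288, -0.958, 0.0], [-0.958, -0.288, -0.0], [0.0, -0.0, -1.0]]
wrist_force: [-0.5, 0.0, 0.5]
gripper_width: 0.007
gripper_force: 0.0
```

Call:
{"op": "servo_tool", "data": {
  "slide": [
    [-0.003,0,0],
    [-0.006,0,0],
    [-0.009,0,0],
    [-0.012,0,0],
    [-0.012,0,0]
  ],
  "spin": [0,0,0,0,0],
  "grip": [1,1,1,1,1]
}}

```text
time_s: 11.65
tcp_pos: [0.5212, -0.0577, 0.0746]
ee_rot: [[0.288, -0.958, -0.0], [-0.958, -0.288, 0.0], [-0.0, 0.0, -1.0]]
wrist_force: [0.6, 0.4, -0.9]
gripper_width: 0.01
gripper_force: 0.0
```

```bash
python3 -c "
from h import *
c=dish()"
```

```text
t 11.65 rack mm [ -0.5 -19.8  74.6] tool x ang vs -ey 0.32 w 0.9 F [ 0.6  0.4 -0.9] j6 5.3
198 [[-10.1  27.5  92.2]
 [ -3.7  61.4  99.3]
 [  8.6 104.2 115.1]]
[([0.1518, -0.1591, 0.0082], 0.79), ([0.0101, -0.2191, 0.0106], 0.69), ([-0.0033, 0.0512, 0.0533], 0.66)]
```

Call:
{"op": "servo_tool", "data": {
  "slide": [
    [0.01,0,-0.02],
    [0.01,0,-0.055],
    [0.01,0,-0.09],
    [0.01,0,-0.13],
    [0.01,0,-0.165]
  ],
  "spin": [0,0,0,0,0],
  "grip": [1,1,1,1,1]
}}

```text
time_s: 12.17
tcp_pos: [0.5243, -0.068, 0.242]
ee_rot: [[0.288, -0.958, 0.001], [-0.958, -0.288, -0.0], [0.001, -0.001, -1.0]]
wrist_force: [0.1, 0.1, -0.4]
gripper_width: 0.006
gripper_force: 0.0
```

Call:
{"op": "servo_tool", "data": {
  "slide": [
    [-0.03,0,0],
    [-0.06,0,0],
    [-0.09,0,0],
    [-0.12,0,0],
    [-0.154,0,0]
  ],
  "spin": [0,0,0,0,0],
  "grip": [1,1,1,1,1]
}}

```text
time_s: 12.58
tcp_pos: [0.4794, 0.0805, 0.2397]
ee_rot: [[0.287, -0.958, 0.0], [-0.958, -0.287, 0.0], [-0.0, -0.0, -1.0]]
wrist_force: [1.4, 0.5, 1.1]
gripper_width: 0.006
gripper_force: 0.0
```

```bash
python3 - <<'E'
from h import *
c=dish();cv2.imwrite('pics/s5.png',cv2.resize(c['pixels'][120:290,240:420],None,fx=3.5,fy=3.5))
P,m=cloud(c);Q=torack(P,O,Y)*1e3
k=m&(abs(Q[...,0])<15)&(Q[...,1]>70)&(Q[...,1]<125)&(Q[...,2]>125)&(Q[...,2]<200)
q=Q[k];print(len(q),np.median(q,0),np.polyfit(q[:,2],q[:,1],1))
E
```

```text
t 12.58 rack mm [ -1.5 124.5 239.7] tool x ang vs -ey 0.22 w 0.5 F [1.4 0.5 1.1] j6 -12.1
183 [[ -9.9  26.2  92.2]
 [ -3.3  59.   99. ]
 [  8.2 103.8 112.1]]
[([0.0071, -0.222, 0.0123], 0.91), ([0.1542, -0.1569, 0.0057], 0.57)]
251 [  0.20723572 102.57205821 161.48504696] [ -0.21019431 136.16674088]
```

View pics/s5.png

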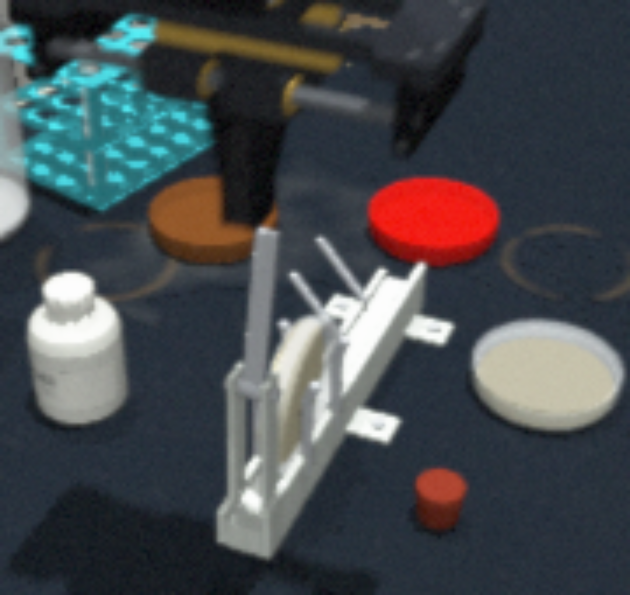

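The dish sits in the vee between the tines at crop px (298,385), and the keeper is still up at (262,310). Next I swing the keeper down along its arc.

Call:
{"op": "servo_tool", "data": {
  "slide": [
    [0,0,0.015],
    [0,0,0.03],
    [0,0,0.046],
    [-0.007,0,0.046],
    [-0.014,0,0.046]
  ],
  "spin": [0,0,0,0,0],
  "grip": [1,1,1,1,1]
}}

```text
time_s: 13.1
tcp_pos: [0.4757, 0.0928, 0.1931]
ee_rot: [[0.287, -0.958, -0.002], [-0.958, -0.287, -0.001], [0.001, 0.002, -1.0]]
wrist_force: [1.0, -0.2, -0.2]
gripper_width: 0.009
gripper_force: 0.0
```

Call:
{"op": "servo_tool", "data": {
  "slide": [
    [-0.0073,0,0.0015],
    [-0.0138,0,0.0038],
    [-0.021,0,0.0072],
    [-0.0276,0,0.0116],
    [-0.0328,0,0.016]
  ],
  "spin": [0,0,0,0,0],
  "grip": [1,1,1,1,1]
}}

```text
time_s: 13.52
tcp_pos: [0.4663, 0.1256, 0.1775]
ee_rot: [[0.288, -0.958, 0.001], [-0.958, -0.288, 0.0], [-0.0, -0.001, -1.0]]
wrist_force: [0.1, 0.5, 0.0]
gripper_width: 0.002
gripper_force: 0.0
```

Call:
{"op": "servo_tool", "data": {
  "slide": [
    [-0.0048,0,0.0048],
    [-0.0091,0,0.01],
    [-0.0127,0,0.0158],
    [-0.0158,0,0.0219],
    [-0.0182,0,0.0283]
  ],
  "spin": [0,0,0,0,0],
  "grip": [1,1,1,1,1]
}}

```text
time_s: 13.93
tcp_pos: [0.4611, 0.1423, 0.1486]
ee_rot: [[0.288, -0.958, -0.0], [-0.958, -0.288, -0.0], [0.0, 0.0, -1.0]]
wrist_force: [0.2, 0.4, 0.1]
gripper_width: 0.005
gripper_force: 0.0
```

Call:
{"op": "servo_tool", "data": {
  "slide": [
    [-0.0015,0,0.0055],
    [-0.0025,0,0.011],
    [-0.003,0,0.0165],
    [-0.003,0,0.0165],
    [-0.003,0,0.0165]
  ],
  "spin": [0,0,0,0,0],
  "grip": [1,1,1,1,1]
}}

```text
time_s: 14.35
tcp_pos: [0.4603, 0.1447, 0.1324]
ee_rot: [[0.288, -0.958, -0.001], [-0.958, -0.288, -0.001], [0.0, 0.001, -1.0]]
wrist_force: [0.3, -0.3, 0.4]
gripper_width: 0.005
gripper_force: 0.0
```

```bash
python3 -c "
from h import *
c=dish();cv2.imwrite('pics/s6.png',cv2.resize(c['pixels'][120:290,240:420],None,fx=3.5,fy=3.5))"
```

```text
t 14.35 rack mm [ -1.6 191.5 132.4] tool x ang vs -ey 0.29 w 0.4 F [ 0.3 -0.3  0.4] j6 -20.1
36 [[-10.6  24.1  92.2]
 [ -1.9  56.8 100.5]
 [  7.3 104.8 112.3]]
[([0.0076, -0.2196, 0.0073], 0.76), ([-0.0033, 0.0496, 0.0564], 0.68), ([0.152, -0.1565, 0.0052], 0.46)]
```

View pics/s6.png

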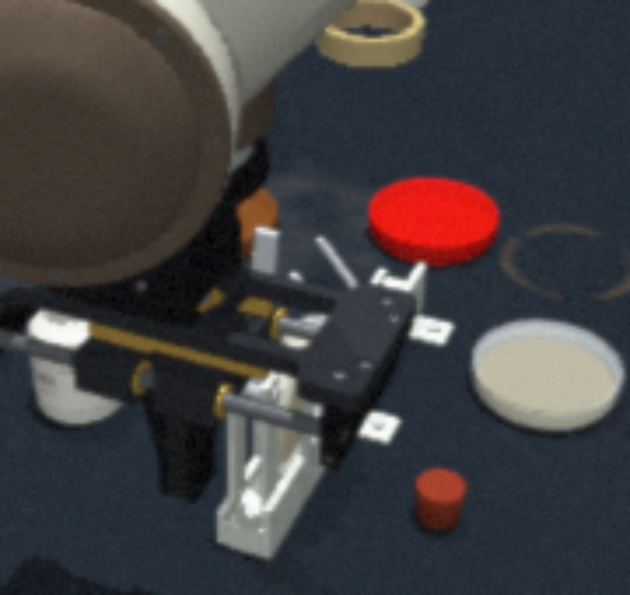

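I got the direction sign wrong: the tool moved to +y, away from the keeper. It touched nothing (wrist force about 0, keeper still up at crop px (265,250)). I'll go back up and run the arc towards -y.

Call:
{"op": "servo_tool", "data": {
  "slide": [
    [0,0,-0.02],
    [0,0,-0.04],
    [0,0,-0.062],
    [0.02,-0.0015,-0.062],
    [0.045,-0.0015,-0.062]
  ],
  "spin": [0,0,0,0,0],
  "grip": [1,1,1,1,1]
}}

```text
time_s: 14.87
tcp_pos: [0.4761, 0.1033, 0.197]
ee_rot: [[0.291, -0.957, 0.005], [-0.957, -0.291, 0.003], [-0.001, -0.006, -1.0]]
wrist_force: [0.0, -0.0, -1.2]
gripper_width: 0.006
gripper_force: 0.0
```

Call:
{"op": "servo_tool", "data": {
  "slide": [
    [0.012,0,0],
    [0.02,0,0],
    [0.027,0,0],
    [0.031,0,0],
    [0.035,0,0]
  ],
  "spin": [0,0,0,0,0],
  "grip": [1,1,1,1,1]
}}

```text
time_s: 15.28
tcp_pos: [0.4849, 0.0686, 0.1948]
ee_rot: [[0.288, -0.958, 0.0], [-0.958, -0.288, 0.0], [-0.0, -0.0, -1.0]]
wrist_force: [-0.3, 0.8, -0.8]
gripper_width: 0.001
gripper_force: 0.3
```

```bash
python3 -c "
from h import *
st()"
```

```text
t 15.28 rack mm [  0.4 111.5 194.8] tool x ang vs -ey 0.3 w 0.1 F [-0.3  0.8 -0.8] j6 -10.4
```

Call:
{"op": "servo_tool", "data": {
  "slide": [
    [0.008,0,0.002],
    [0.0148,0,0.0045],
    [0.022,0,0.008],
    [0.0286,0,0.0124],
    [0.0338,0,0.017]
  ],
  "spin": [0,0,0,0,0],
  "grip": [1,1,1,1,1]
}}

```text
time_s: 15.7
tcp_pos: [0.4948, 0.0357, 0.1773]
ee_rot: [[0.288, -0.958, -0.0], [-0.958, -0.288, -0.0], [0.0, 0.0, -1.0]]
wrist_force: [0.1, -0.0, 2.5]
gripper_width: 0.008
gripper_force: 0.4
```

Call:
{"op": "servo_tool", "data": {
  "slide": [
    [0.0048,0,0.0048],
    [0.0091,0,0.01],
    [0.0127,0,0.0158],
    [0.0158,0,0.0219],
    [0.0182,0,0.0283]
  ],
  "spin": [0,0,0,0,0],
  "grip": [1,1,1,1,1]
}}

```text
time_s: 16.12
tcp_pos: [0.4999, 0.0186, 0.1488]
ee_rot: [[0.288, -0.958, -0.0], [-0.958, -0.288, -0.0], [-0.0, 0.0, -1.0]]
wrist_force: [-0.6, -0.1, 0.8]
gripper_width: 0.002
gripper_force: 0.3
```

Call:
{"op": "servo_tool", "data": {
  "slide": [
    [0.0015,0,0.0055],
    [0.0025,0,0.01],
    [0.003,0,0.014],
    [0.003,0,0.0165],
    [0.003,0,0.0165]
  ],
  "spin": [0,0,0,0,0],
  "grip": [1,1,1,1,1]
}}

```text
time_s: 16.53
tcp_pos: [0.5006, 0.016, 0.1333]
ee_rot: [[0.289, -0.957, -0.001], [-0.957, -0.289, -0.001], [0.001, 0.001, -1.0]]
wrist_force: [-1.4, -0.2, 2.7]
gripper_width: 0.006
gripper_force: 1.3
```

```bash
python3 -c "
from h import *
st()
c=cam('scene');cv2.imwrite('pics/s7.png',cv2.resize(c['pixels'][120:290,240:420],None,fx=3.5,fy=3.5))"
```

```text
t 16.53 rack mm [  0.6  56.6 133.3] tool x ang vs -ey 0.33 w 0.6 F [-1.4 -0.2  2.7] j6 -3.7
```

View pics/s7.png

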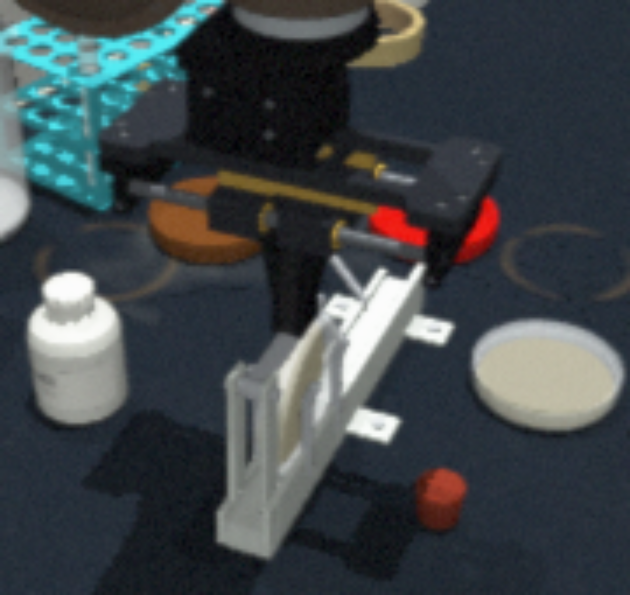

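The keeper is nearly level at crop px (270,360). I press on gently until it meets the stop.

Call:
{"op": "servo_tool", "data": {
  "slide": [
    [0,0,0.0005],
    [0,0,0.001],
    [0,0,0.0015],
    [0,0,0.0015],
    [0,0,0.0015]
  ],
  "spin": [0,0,0,0,0],
  "grip": [1,1,1,1,1]
}}

```text
time_s: 17.0
tcp_pos: [0.5007, 0.0159, 0.133]
ee_rot: [[0.289, -0.957, 0.001], [-0.957, -0.289, -0.001], [0.001, -0.0, -1.0]]
wrist_force: [-3.8, -0.1, 10.6]
gripper_width: 0.006
gripper_force: 5.4
```

Call:
{"op": "servo_tool", "data": {
  "slide": [
    [0,0,-0.004],
    [0,0,-0.02],
    [0,0,-0.05],
    [0,0,-0.08],
    [0,0,-0.11]
  ],
  "spin": [0,0,0,0,0],
  "grip": [1,1,1,1,1]
}}

```text
time_s: 17.42
tcp_pos: [0.5004, 0.0161, 0.2424]
ee_rot: [[0.288, -0.958, -0.001], [-0.958, -0.288, -0.0], [-0.0, 0.001, -1.0]]
wrist_force: [1.4, 0.4, 0.5]
gripper_width: 0.002
gripper_force: 0.0
```

Call:
{"op": "servo_tool", "data": {
  "slide": [
    [0.03,0,0],
    [0.06,0,0],
    [0.09,0,0],
    [0.12,0,0],
    [0.12,0,0]
  ],
  "spin": [0,0,0,0,0],
  "grip": [1,1,1,1,1]
}}

```text
time_s: 17.83
tcp_pos: [0.5362, -0.1023, 0.2409]
ee_rot: [[0.284, -0.959, 0.0], [-0.959, -0.284, -0.001], [0.001, -0.0, -1.0]]
wrist_force: [1.1, -0.3, 0.2]
gripper_width: 0.004
gripper_force: 0.0
```

```bash
python3 - <<'E'
from h import *
c=dish();cv2.imwrite('pics/s8.png',cv2.resize(c['pixels'][120:290,240:420],None,fx=3.5,fy=3.5))
for t in("keeper_tip","flat_dish","stopper","jar"):
    print(t,[(np.round(d["point"],4).tolist(),round(d["conf"],2)) for d in tip_of(t,"scene")[:2]])
P,m=cloud(c);Q=torack(P,O,Y)*1e3
k=m&(abs(Q[...,0])<8)&(Q[...,1]>25)&(Q[...,1]<100)&(Q[...,2]>98)&(Q[...,2]<125)
q=Q[k];print(len(q),np.median(q,0),np.polyfit(q[:,1],q[:,2],1),q.min(0),q.max(0))
E
```

```text
t 17.83 rack mm [  1.3 -66.9 240.9] tool x ang vs -ey 0.06 w 0.4 F [ 1.1 -0.3  0.2] j6 10.2
294 [[-10.   24.8  92.4]
 [ -2.9  63.  108.4]
 [  7.4 104.4 113.9]]
[([-0.0028, 0.0508, 0.053], 0.97), ([0.0073, -0.2178, 0.0098], 0.68), ([0.1485, -0.1562, 0.0067], 0.61)]
keeper_tip [([0.5113, -0.0124, 0.1072], 0.8)]
flat_dish [([0.4296, -0.1482, 0.0019], 0.73)]
stopper [([0.4169, -0.0051, -0.0042], 0.7)]
jar [([0.6435, 0.0504, -0.0005], 0.76)]
198 [ -1.34518013  61.60595911 108.94237605] [2.40275340e-02 1.06207716e+02] [-7.9715351  26.07639824 98.07955016] [  7.21779562  99.2695149  111.83491878]
```

View pics/s8.png

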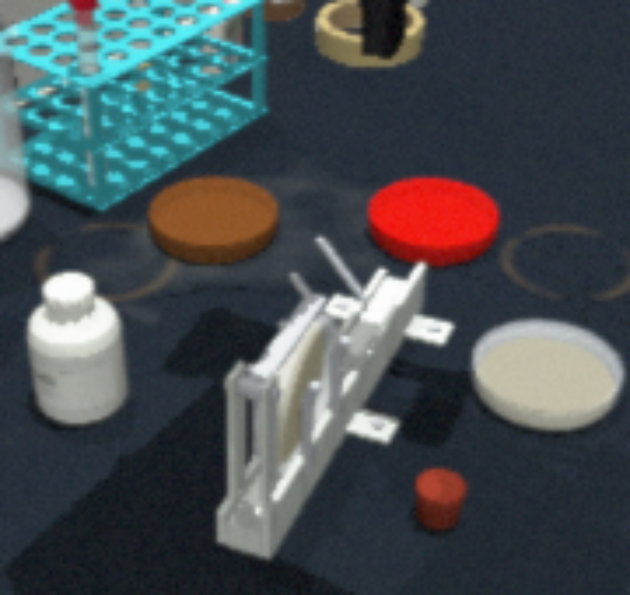

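The keeper bar lies level over the seated dish, from crop px (255,380) to (318,305). The jar, stopper and flat dish are where they started, so I hand the job in.

```bash
python3 -c "
from station import *
print(finish_job())"
```

```text
the job is handed in; nothing more can be done
None
```

I tipped the dish upright, rolled it into the vee seat and pressed the keeper bar down onto its stop (10.6 N), and handed the job in at about 18 s; the flat dish, stopper and jar hadn't moved, and the hand-in returned no verdict.

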